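Close the row of blanks with the push-button telescoping stop

TASK

Close up the row of wooden blanks against the end stop: squeeze in the sprung button on the side of the telescoping sleeve and slide the sleeve forward until the button clicks out in the next hole, and again, until the button stands out in the last of the three holes. Feel for each click and ease off at once: ramming the sleeve on against the button would bend it. The blanks must end as one straight upright row between fence and end stop; do not tip them or disturb the other things around.

Things in the scene. Friction and masses are not known exactly. Their poses are not given: they have to be found in the camera images.
- base: Fixed plywood board of the telescoping stop, 130 (x) x 550 (y) x 15 mm, screwed to the bench; origin under its centre, y along its length. Over it, at x = 0, a fixed 24 mm square steel inner tube runs along y, centre height 65 mm, from a tail block (60 mm wide, 90 high, y -250 to -215). A 26 mm wide saddle, 50 mm high, stands under the sleeve at y -30 to -10.
- stop_face (a point): Middle of the top edge of the face of the fixed wooden end stop (110 mm wide, 70 mm high) at base y = +235 mm; the row closes up against this face.
- sleeve (a joint): How far (m) the sleeve has slid along base +y, towards the end stop; 0 at the start. The sleeve is an aluminium tube, 30 mm square, 180 mm long, over the inner tube, its centre 65 mm above the bench; at 0 it spans base y -180 to 0. Sliding takes about 4 N plus about 2 N for the blanks. In each hole the button locks it with under 1 mm of play each way.
- sleeve_front (a point): On the sleeve's axis at its front end, where the fence begins: a plywood plate 90 mm wide, 12 thick, heights 18 to 82 mm. The sleeve's base +x side has three 14.6 mm holes in a 2 mm wall. At the start the button stands in the foremost; the others lie behind it (towards -y), drilled by hand at uneven spacing, each 30 to 45 mm behind the one before: feel for them.
- button: Sprung button: a round-nosed steel pin (origin at its nose), 13 mm diameter, on the fixed inner tube, height 65 mm, always at base y = -80 mm, moving only along base x. Out in a hole it is at base x = 21 mm, 6 mm proud of the sleeve's side, and locks the sleeve. Pressed flush (x = 15, about 6 N), its nose lets a push of 10 to 15 N along +y carry the sleeve over it. Over 22 N bends it.
- button_seat (a point): The same place on the inner tube's axis (height 65 mm): a pinch from above across base x centred here presses the button and holds the sleeve at once (36 mm wide, 30 once pressed). The pressed button rides hidden under the wall (base x = 13 mm) until the next hole comes by, where it springs out by itself if no finger covers that hole, and stops the sleeve.
- blank1: Laminated light-wood blank, 50 wide x 36 x 44 high mm, 50 g or so; one of four standing loose on the board in a row with gaps between fence and end stop, in any order. Origin at the centre of its underside; its x is its width, its y its 36 mm length along the row. With the sleeve in its last hole the space for the four is about 5 mm longer than the four together.
- blank2: Laminated light-wood blank, 58 wide x 36 x 40 high mm, 50 g or so; one of four standing loose on the board in a row with gaps between fence and end stop, in any order. Origin at the centre of its underside; its x is its width, its y its 36 mm length along the row. With the sleeve in its last hole the space for the four is about 5 mm longer than the four together.
- blank3: Laminated light-wood blank, 46 wide x 36 x 50 high mm, 50 g or so; one of four standing loose on the board in a row with gaps between fence and end stop, in any order. Origin at the centre of its underside; its x is its width, its y its 36 mm length along the row. With the sleeve in its last hole the space for the four is about 5 mm longer than the four together.
- blank4: Laminated light-wood blank, 54 wide x 36 x 36 high mm, 50 g or so; one of four standing loose on the board in a row with gaps between fence and end stop, in any order. Origin at the centre of its underside; its x is its width, its y its 36 mm length along the row. With the sleeve in its last hole the space for the four is about 5 mm longer than the four together.
- rasp: Bystander: wood rasp, 280 mm long, lying on the bench; origin under its middle.
- pencil: Bystander: flat carpenter's pencil, 160 x 14 x 8 mm; origin under its middle.
- glue: Bystander: white bottle, 56 mm diameter, 110 mm high; origin under its centre.
- tin: Bystander: tin, 72 mm diameter, 90 mm high; origin under its centre.
- mallet: Bystander: wooden mallet lying down, about 250 mm long and 60 mm high; origin under its handle near the middle.
- offcut: Bystander: small wooden offcut, 24 x 45 x 12 mm, lying on the board beside the tail of the sleeve; origin under its centre.
- cork_block: Bystander: cork sanding block, 70 x 110 x 34 mm; origin under its centre.

How it is judged:
By the outcome, as a careful person would: the job done as asked, in the order asked, and still so for the second after the job is handed in, with the robot touching nothing.
It also fails if it takes over 38 s, if anything falls off the work surface, if the arm or the gripper's body presses on something with over 40 N, if the wrist force passes 120 N, or if a joint passes its speed limit or range.

ROBOT

A 6-joint arm with a two-finger parallel gripper is mounted at the origin on the work surface. World frame = base frame: x ahead of the robot, y to its left, z up, the work surface at z = 0. Lengths are in m, angles in degrees, forces in N, time in s.
With the tool pointing down it reaches from about 0.275 to 0.975 m from the base axis. Payload 8.4 kg.
Tool frame: the origin (TCP) lies at the very end of the fingers, on their centre line; the grasp point (between the pads) lies 19 mm behind it (r.pinch_z is the distance from the TCP to the grasp point, in m); z points along the fingers, y is the line along which they close (so a half turn about z gives the same grasp; the last joint's range is limited). The gripper opens to 92 mm and grips with 3 to 60 N. Pads are 20 mm wide; open, the fingers measure 128 mm over their backs; the gripper's body (75 mm by 189 mm) begins 69 mm behind the grasp point.
Start: joints at [65.925, 20.225, 93.587, -0, 66.188, -0.138], TCP at [0.254, 0.571, 0.215] pointing down, gripper open.
Joint ranges: [-150.9, 150.9], [-52.94, 120.26], [3.33, 152.33], [-74.26, 254.26], [0, 154.13], [-172.89, 172.89]. Speed limits (degrees/s): [127.2, 127.2, 159.86, 180, 180, 180].

INTERFACE

Orientations are given as a 3x3 rotation matrix whose columns are the frame's x, y, z axes.
In Python, from station import r, optics, get_state gives the robot as it stands (r), with the cameras (optics) and the readings as plain functions.
- The arm moves only by the shell command python3 steer.py [OPENING] [FORCE], which reads ROWS from standard input. ROWS is a JSON list of rows, 1 to 12 of them, each an object with the fields dx, dy, dz (the shift in fractions of the full range, 1 being 0.8 m), wx, wy, wz (a rotation vector in shares of 60 degrees (1.0 is 60 degrees)); a field left out counts as zero; each row is the pose to reach, as a shift and turn from the pose commanded when the command began, along the tool's axes at that moment; what a row does not reach only later rows make up. A row lasts 1/10 s, in which the tool goes at most 0.05 m and 8.59 degrees, less where a joint would pass 70% of its speed; a pose out of reach is approached as far as the arm can. OPENING is the finger opening in m, set as the command begins (- or left out keeps the last). The fingers move at their own pace and stop on an object; FORCE is the grip in N (left out, the last holds). Time passes only in rows, so rows that do not move let the fingers close. It prints the time, the measured TCP pose, the force, the opening and the grip force at its end. Shift and turn numbers lie between -1 and 1, and a call with a number outside is refused. Input that does not fit is refused with a message, and nothing moves.
- get_state(): the state, without advancing time (a new reading comes with each control period).
- optics.get_image(name): name is "scene" or "top"; returns a dict with "color" (420x560x3 uint8, red, green, blue), "vertical_fov" (degrees; the focal length in pixels is half the picture's height over the tangent of half this angle, whatever the lens; pixels are square), "cx", "cy" (the principal point, pixels), "T" (4x4, takes a point from camera to world coordinates). Camera axes: x right, y down, z forward; pixel columns grow to the right and rows downward; lengths in m; the calibration is good to about 2 mm. A picture is of the moment at which its call begins. There is no depth.
- r.finish_job(): hands the job in; it is judged then, once.
The state is a dict: "clock": time; "joint_positions": joint angles; "qvel": joint speeds; "joint_torque": joint torques, N m; "ee_pos": TCP position; "ee_rot": TCP orientation; "ft_force": force on the tool from outside, world axes, zero at the start; "torque": the same for the moment, N m; "opening": finger opening in m; "grasp_force": force on a finger pad.
Only numpy, scipy, OpenCV 4.12 (cv2) and the standard library are available. Lean on these libraries where they do the work, as an engineer would, in place of code of your own. Each camera call takes 0.05 s, during which the arm holds its last target. There are 200 camera calls.

## Working session

There is one attempt and no reset: what is moved stays moved. The work goes in short steps, Python scripts to look and compute and a shell command to move; the robot and the scene stay as the last step left them, time stands still between calls to the robot, and variables do not carry over. Pictures are saved under pics/ and viewed, at most 10 in all, crops included, and the job is handed in when it is done.

```bash
ls; mkdir -p pics
python3 - <<'E'
from station import r, optics, get_state
import cv2,numpy as np
for n in("scene","top"):
    d=optics.get_image(n); cv2.imwrite(f"pics/{n}0.png",d["color"][:,:,::-1]); print(n,d["vertical_fov"],d["cx"],d["cy"],np.round(d["T"],4).tolist())
    np.savez(f"{n}0.npz",**d)
s=get_state();print(s)
E
```

```text
pics
station.py
steer.py
scene 51.157006093861646 281.7132538389235 203.24914823306796 [[0.8513, 0.3331, -0.4053, 0.8651], [0.5245, -0.5566, 0.6443, -0.4382], [-0.011, -0.7611, -0.6485, 0.5618], [0.0, 0.0, 0.0, 1.0]]
top 50.681102979229166 280.6922955788047 203.93801255922597 [[-0.0306, -0.9971, 0.0695, 0.5184], [-0.9995, 0.031, 0.005, 0.05], [-0.0072, -0.0693, -0.9976, 0.9153], [0.0, 0.0, 0.0, 1.0]]
{'clock': 0.1, 'joint_positions': array([ 6.59233751e+01,  2.02586677e+01,  9.36249606e+01, -3.54730764e-05,
        6.61866386e+01, -1.39378981e-01]), 'qvel': array([-0.00631419,  0.00570237, -0.14824719, -0.0326246 ,  0.02355546,
        0.10827773]), 'joint_torque': array([ 1.80339059e-03, -5.94908774e+01, -3.34927118e+01,  7.00877700e-02,
        1.85355922e-02, -3.93443588e-05]), 'ee_pos': array([0.25342348, 0.57083228, 0.21393604]), 'ee_rot': array([[-9.13990495e-01,  4.05735290e-01, -4.99797908e-04],
       [ 4.05735598e-01,  9.13989809e-01, -1.11992467e-03],
       [ 2.41723232e-06, -1.22638631e-03, -9.99999248e-01]]), 'ft_force': array([ 0.09928385, -0.00150023,  0.23065674]), 'torque': array([-0.05961616, -0.01026722, -0.01745859]), 'grasp_force': 0.0, 'opening': 0.09189651211177456}
```

View pics/scene0.png

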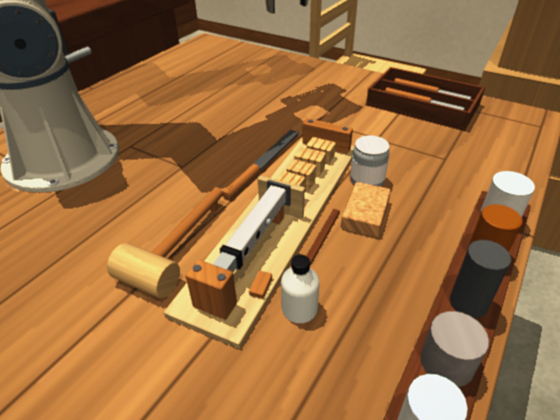

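View pics/top0.png

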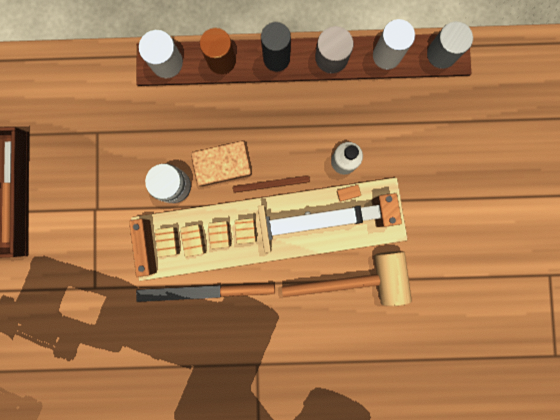

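The top view shows the board from its tail block at about (390,210) to the end stop at about (140,247). The sleeve runs from about (270,228) to (356,215), with the fence at about (263,226) and the four blanks at columns 165 to 245. Base +y therefore points to image left (world +y), and the button is on the upper (+x) side. Next I'll measure the board and the sleeve.

```bash
cat > h.py <<'E'
import numpy as np,cv2
def load(f): return dict(np.load(f))
def ray(d,u,v):
    f=210/np.tan(np.radians(float(d["vertical_fov"]))/2)
    p=np.array([(u-d["cx"])/f,(v-d["cy"])/f,1.]); return d["T"][:3,3],d["T"][:3,:3]@p
def onz(d,u,v,z):
    o,q=ray(d,u,v); return (o+q*(z-o[2])/q[2])
def proj(d,P):
    f=210/np.tan(np.radians(float(d["vertical_fov"]))/2)
    c=d["T"][:3,:3].T@(np.array(P)-d["T"][:3,3]); return c[:2]/c[2]*f+np.array([d["cx"],d["cy"]])
def tri(d1,p1,d2,p2):
    o1,a=ray(d1,*p1);o2,b=ray(d2,*p2)
    t=np.linalg.lstsq(np.c_[a,-b],o2-o1,rcond=None)[0]
    x,y=o1+a*t[0],o2+b*t[1]; return (x+y)/2,np.linalg.norm(x-y)
E
python3 - <<'E'
from h import *
t=load("top0.npz");s=load("scene0.npz")
a=cv2.resize(t["color"][170:290,120:420],None,fx=2.6,fy=2.6,interpolation=cv2.INTER_CUBIC)
b=cv2.resize(s["color"][110:350,160:370],None,fx=2.4,fy=2.4,interpolation=cv2.INTER_CUBIC)
cv2.imwrite("pics/tc.png",a[:,:,::-1]);cv2.imwrite("pics/sc.png",b[:,:,::-1])
hsv=cv2.cvtColor(t["color"],cv2.COLOR_RGB2HSV)
m=((hsv[...,1]<60)&(hsv[...,2]>150)).astype(np.uint8); m[:195]=0;m[245:]=0;m[:,:262]=0;m[:,400:]=0
n,l,st,c=cv2.connectedComponentsWithStats(m)
for i in range(1,n):
    if st[i,4]>30:
        p=np.argwhere(l==i)[:,::-1].astype(np.float32); R=cv2.minAreaRect(p); print(st[i],R)
        for q in cv2.boxPoints(R): print(q,onz(t,*q,.08).round(4))
bm=((hsv[...,0]>18)&(hsv[...,0]<32)&(hsv[...,1]>70)&(hsv[...,2]>170)).astype(np.uint8)
bm=cv2.morphologyEx(bm,cv2.MORPH_CLOSE,np.ones((15,15)))
n,l,st,c=cv2.connectedComponentsWithStats(bm);i=1+st[1:,4].argmax();print(st[i])
R=cv2.minAreaRect(np.argwhere(l==i)[:,::-1].astype(np.float32))
for q in cv2.boxPoints(R): print("board",q,onz(t,*q,.015).round(4))
E
```

```text
[361 205  20  16 233] ((370.40997314453125, 212.36997985839844), (13.01076602935791, 17.960512161254883), 81.8698959350586)
[360.59995 207.19998] [ 0.5658 -0.0961  0.08  ]
[378.37997 204.65997] [ 0.5695 -0.1298  0.08  ]
[380.22    217.53998] [ 0.5452 -0.1321  0.08  ]
[362.43997 220.07999] [ 0.5414 -0.0986  0.08  ]
[ 269  208   88   28 1362] ((312.5134582519531, 220.590576171875), (16.92637062072754, 86.20724487304688), 81.57302856445312)
[268.63495 218.53554] [0.5498 0.0778 0.08  ]
[353.91144 205.902  ] [ 0.5686 -0.0837  0.08  ]
[356.39197 222.64561] [ 0.537 -0.087  0.08 ]
[271.11548 235.27916] [0.5182 0.074  0.08  ]
[  131   178   276   128 13660]
board [129.73994 215.18001] [0.5678 0.3625 0.015 ]
board [397.97995 176.86   ] [ 0.6291 -0.1863  0.015 ]
board [415.91998 302.44   ] [ 0.3754 -0.2097  0.015 ]
board [147.67996 340.76   ] [0.3157 0.3284 0.015 ]
```

View pics/tc.png

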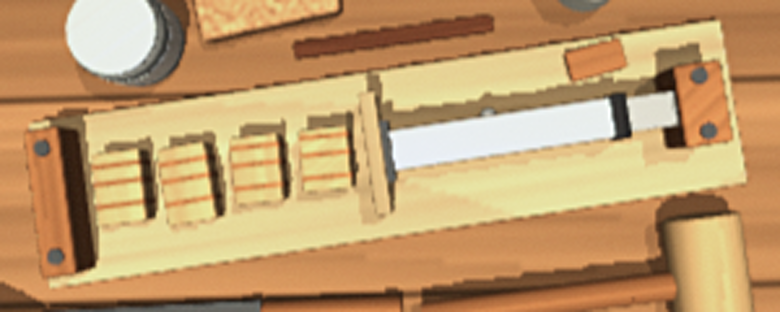

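View pics/sc.png

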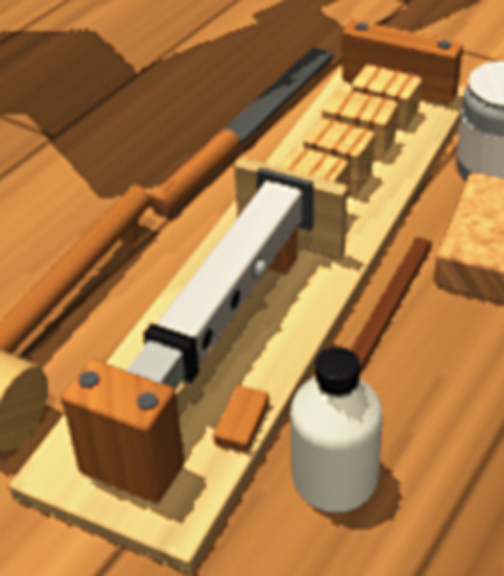

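The top crop shows the sleeve from (386..392, 134..170) to (613..617, 98..137), with the button just visible at (487,113). In the scene crop the button is at (259,267), and the two holes behind it are at (235,298) and (207,338). I'll triangulate from these.

Run:
```python
from h import *
t=load("top0.npz");s=load("scene0.npz")
T=lambda x,y:(x/2.6+120-.31,y/2.6+170-.31)
S=lambda x,y:(x/2.4+160-.29,y/2.4+110-.29)
for n,a,b in[("button",(487,112),(259,267)),("rear+",(613,98),(195,335)),("front+",(386,134),(302,193)),("front-",(392,170),(262,184)),
 ("stopboltR",(41,148),(444,45)),("stopboltL",(55,256),(361,28)),("tailR",(699,75),(149,401)),("tailL",(708,130),(88,379))]:
    p,e=tri(t,T(*a),s,S(*b)); print(n,p.round(4),round(e,4))
hsv=cv2.cvtColor(t["color"],cv2.COLOR_RGB2HSV)
g=((hsv[...,1]<60)&(hsv[...,2]>150))
U=[];L=[]
for u in range(275,352):
    v=np.where(g[200:245,u])[0]+200
    U.append((u,v.min()-.5));L.append((u,v.max()+.5))
out=[]
for E in(U,L):
    E=np.array(E)
    for _ in range(3):
        k=np.polyfit(E[:,0],E[:,1],1);res=abs(np.polyval(k,E[:,0])-E[:,1]);E=E[res<1.2] 
    out.append([onz(t,u,np.polyval(k,u),.08) for u in(275,352)])
out=np.array(out);print(out.round(4).tolist(),len(E))
c=out.mean(0);d=c[0]-c[1];d/=np.linalg.norm(d);x=np.array([d[1],-d[0],0])
print("dir",d,"ang",np.degrees(np.arctan2(-d[0],d[1])),"width",[(out[0][i]-out[1][i])@x for i in(0,1)])
b,_=tri(t,T(487,112),s,S(259,267))
seat=c[0]+d*((b-c[0])@d);print("seat",seat, "button off",(b-seat)@x)
# holes: on the plane x=+15 side
for n,a in[("btn",(259,267)),("h2",(235,298)),("h3",(207,338))]:
    o,q=ray(s,*S(*a)); off=.019 if n=="btn" else .015
    P=o+q*(((c[0]+x*off-o)@x)/(q@x)); print(n,P.round(4),"y rel",round((P-seat)@d,4))
f,_=tri(t,T(389,152),s,S(282,189));print("front y rel seat",(f-seat)@d)
```

```text
button [0.5589 0.0042 0.0655] 0.0006
rear+ [ 0.5671 -0.085   0.082 ] 0.0038
front+ [0.5461 0.0798 0.0739] 0.0027
front- [0.5175 0.0746 0.0745] 0.0028
stopboltR [0.5429 0.3332 0.0688] 0.0006
stopboltL [0.4634 0.3238 0.0677] 0.0
tailR [ 0.5805 -0.1466  0.0897] 0.0018
tailL [ 0.5402 -0.1516  0.09  ] 0.0001
[[[0.5492, 0.0658, 0.08], [0.5664, -0.08, 0.08]], [[0.519, 0.0667, 0.08], [0.5363, -0.0787, 0.08]]] 77
dir [-0.11747994  0.99307526  0.        ] ang 6.746685087768188 width [np.float64(0.02994624169297993), np.float64(0.029761581231889007)]
seat [0.54169251 0.00219217 0.08      ] button off 0.017301268747395987
btn [0.561  0.0007 0.0693] y rel -0.0038
h2 [ 0.5604 -0.0285  0.0637] y rel -0.0327
h3 [ 0.5651 -0.0679  0.0629] y rel -0.0724
front y rel seat 0.0756958511697821
```

```bash
cat >> h.py <<'E'
A=np.radians(6.8); D=np.array([-np.sin(A),np.cos(A),0]); X=np.array([np.cos(A),np.sin(A),0])
SEAT=np.array([.5422,.0025,0])
def rows(P):
    from station import r, optics, get_state
    from scipy.spatial.transform import Rotation as Ro
    s=get_state();R=s["ee_rot"]; W=np.c_[np.cross(X,[0,0,-1.]),X,[0,0,-1.]]
    print("tool shift",(R.T@(np.array(P)-s["ee_pos"])).round(4),"rotvec",np.degrees(Ro.from_matrix(R.T@W).as_rotvec()).round(2))
    print("rel seat: x,y",((s["ee_pos"]-SEAT)@X).round(4),((s["ee_pos"]-SEAT)@D).round(4),"z",s["ee_pos"][2].round(4),"F base x,y,z",np.round([s["ft_force"]@X,s["ft_force"]@D,s["ft_force"][2]],2),"open",s["opening"],"grip",s["grasp_force"],"t",s["clock"])
E
python3 -c "
from h import *
rows(SEAT+[0,0,.12])"
```

```text
tool shift [-0.4945 -0.4022  0.0944] rotvec [-6.000e-02  4.000e-02  5.926e+01]
rel seat: x,y -0.2195 0.5985 z 0.2139 F base x,y,z [ 0.1  -0.01  0.23] open 0.09189651211177456 grip 0.0 t 0.1
```

Units first: shifts go in shares of 0.8 m and turns go in shares of 60 degrees. So -0.4945 m / 0.8 = -0.6181, -0.402 m / 0.8 = -0.5025, 59.3 degrees / 60 = 0.9883.

```bash
echo '[{"dx":-0.0188, "dy":-0.015, "dz":0.0038, "wz":0.0333}, {"dx":-0.0625, "dy":-0.05, "dz":0.0125, "wz":0.1}, {"dx":-0.6181, "dy":-0.5025, "dz":0.1175, "wx":-0.001, "wy":0.0007, "wz":0.9883}, {"dx":-0.6181, "dy":-0.5025, "dz":0.1175, "wx":-0.001, "wy":0.0007, "wz":0.9883}, {"dx":-0.6181, "dy":-0.5025, "dz":0.1175, "wx":-0.001, "wy":0.0007, "wz":0.9883}, {"dx":-0.6181, "dy":-0.5025, "dz":0.1175, "wx":-0.001, "wy":0.0007, "wz":0.9883}, {"dx":-0.6181, "dy":-0.5025, "dz":0.1175, "wx":-0.001, "wy":0.0007, "wz":0.9883}, {"dx":-0.6181, "dy":-0.5025, "dz":0.1175, "wx":-0.001, "wy":0.0007, "wz":0.9883}, {"dx":-0.6181, "dy":-0.5025, "dz":0.1175, "wx":-0.001, "wy":0.0007, "wz":0.9883}, {"dx":-0.6181, "dy":-0.5025, "dz":0.1175, "wx":-0.001, "wy":0.0007, "wz":0.9883}, {"dx":-0.6181, "dy":-0.5025, "dz":0.1175, "wx":-0.001, "wy":0.0007, "wz":0.9883}, {"dx":-0.6181, "dy":-0.5025, "dz":0.1175, "wx":-0.001, "wy":0.0007, "wz":0.9883}]' | python3 steer.py 0.07; python3 -c "
from h import *
rows(SEAT+[0,0,.12])"
```

```text
clock: 1.3
ee_pos: [0.5067, 0.0704, 0.1317]
ee_rot: [[-0.116, 0.993, 0.0], [0.993, 0.116, 0.001], [0.001, 0.0, -1.0]]
ft_force: [0.8, 0.1, -0.3]
opening: 0.0698
grasp_force: 0.0
tool shift [-0.0715  0.0273  0.0117] rotvec [ 0.02 -0.05 -0.13]
rel seat: x,y -0.0272 0.0716 z 0.1317 F base x,y,z [ 0.82  0.01 -0.29] open 0.06983201496282494 grip 0.0 t 1.3
```

Scaled: -0.065 m / 0.8 = -0.0813, -0.04 m / 0.8 = -0.05.

```bash
echo '[{"dx":-0.05, "dy":0.0188, "dz":0.0075}, {"dx":-0.0813, "dy":0.0313, "dz":0.0146}, {"dx":-0.0813, "dy":0.0313, "dz":0.0146}, {"dx":-0.0813, "dy":0.0313, "dz":0.0146}]' | python3 steer.py; python3 -c "
from h import *
rows(SEAT+[0,0,.046])
from station import r, optics, get_state
for n in('top','scene'):
    d=optics.get_image(n);np.savez(n+'1.npz',**d)
    I=d['color'][150:280,230:390] if n=='top' else d['color'][110:350,160:370]
    cv2.imwrite('pics/'+n+'1.png',cv2.resize(I,None,fx=2.4,fy=2.4)[:,:,::-1])
"
```

```text
clock: 1.7
ee_pos: [0.5384, 0.0108, 0.1199]
ee_rot: [[-0.115, 0.993, -0.001], [0.993, 0.115, 0.001], [0.001, -0.001, -1.0]]
ft_force: [0.5, 0.7, 0.2]
opening: 0.0701
grasp_force: 0.0
tool shift [-0.0088  0.0029  0.0739] rotvec [-0.05 -0.07 -0.19]
rel seat: x,y -0.0028 0.0087 z 0.1199 F base x,y,z [0.55 0.63 0.23] open 0.07009325715383499 grip 0.0 t 1.7
```

Scaled: 0.074 m / 0.8 = 0.0925, 0.07 m / 0.8 = 0.0875, -0.2 degrees / 60 = -0.0033.

```bash
echo '[{"dx":-0.0106, "dy":0.0038, "dz":0.0313, "wz":-0.0033}, {"dx":-0.0106, "dy":0.0038, "dz":0.0625, "wz":-0.0033}, {"dx":-0.0106, "dy":0.0038, "dz":0.0875, "wz":-0.0033}, {"dx":-0.0106, "dy":0.0038, "dz":0.0925, "wz":-0.0033}, {"dx":-0.0106, "dy":0.0038, "dz":0.0925, "wz":-0.0033}]' | python3 steer.py; python3 -c "
from h import *
rows(SEAT+[0,0,.046])
from station import r, optics, get_state
d=optics.get_image('scene');np.savez('scene2.npz',**d)
cv2.imwrite('pics/scene2.png',cv2.resize(d['color'][110:350,160:370],None,fx=2.4,fy=2.4)[:,:,::-1])
"
```

```text
clock: 2.3
ee_pos: [0.5427, 0.0045, 0.0462]
ee_rot: [[-0.122, 0.992, -0.001], [0.992, 0.122, 0.001], [0.001, -0.001, -1.0]]
ft_force: [0.4, -0.2, 0.4]
opening: 0.07
grasp_force: 0.0
tool shift [-0.0019 -0.0007  0.0002] rotvec [-0.04 -0.07  0.23]
rel seat: x,y 0.0007 0.0019 z 0.0462 F base x,y,z [ 0.36 -0.21  0.44] open 0.06995758486838632 grip 0.0 t 2.3
```

View pics/scene2.png

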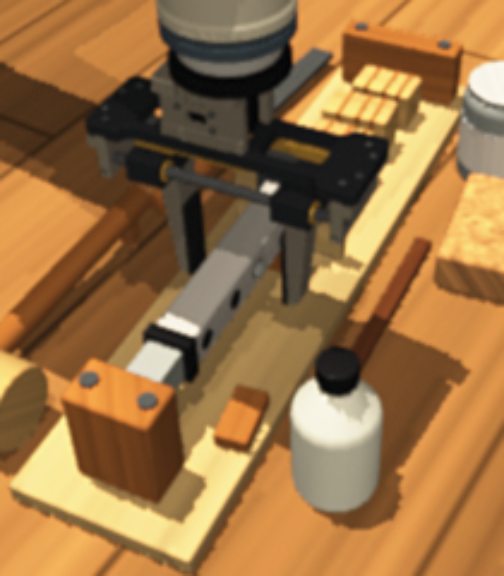

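The fingers straddle the sleeve at the button with clear space on both sides. Next: pinch.

Scaled: -0.0017 m / 0.8 = -0.0021, -0.0006 m / 0.8 = -0.0008, 0.2 degrees / 60 = 0.0033.

```bash
echo '[{"dx":-0.0021, "dy":-0.0008, "wz":0.0033}, {"dx":-0.0021, "dy":-0.0008, "wz":0.0033}, {"dx":-0.0021, "dy":-0.0008, "wz":0.0033}, {"dx":-0.0021, "dy":-0.0008, "wz":0.0033}, {"dx":-0.0021, "dy":-0.0008, "wz":0.0033}, {"dx":-0.0021, "dy":-0.0008, "wz":0.0033}]' | python3 steer.py 0.02 20; python3 -c "
from h import *
rows(SEAT+[0,0,.046])"
```

```text
clock: 2.95
ee_pos: [0.5413, 0.0016, 0.0465]
ee_rot: [[-0.118, 0.993, -0.003], [0.993, 0.118, 0.001], [0.001, -0.003, -1.0]]
ft_force: [-7.1, -2.4, 9.6]
opening: 0.0299
grasp_force: 20.0
tool shift [0.0008 0.001  0.0005] rotvec [-0.17 -0.06 -0.02]
rel seat: x,y -0.001 -0.0008 z 0.0465 F base x,y,z [-7.3  -1.5   9.63] open 0.029923408137827224 grip 19.99922789633274 t 2.95
```

Scaled: 0.008 m / 0.8 = 0.01, 0.006 m / 0.8 = 0.0075.

```bash
echo '[{"dx":0.0025}, {"dx":0.005}, {"dx":0.0075}, {"dx":0.01}]' | python3 steer.py; python3 -c "
from h import *
rows(SEAT+[0,0,.046])"
```

```text
clock: 3.35
ee_pos: [0.5405, 0.0079, 0.0465]
ee_rot: [[-0.119, 0.993, -0.003], [0.993, 0.119, -0.002], [-0.001, -0.003, -1.0]]
ft_force: [-5.8, -10.4, 7.5]
opening: 0.03
grasp_force: 20.0
tool shift [-0.0056  0.001   0.0005] rotvec [-0.16  0.07  0.03]
rel seat: x,y -0.001 0.0056 z 0.0465 F base x,y,z [-6.96 -9.65  7.51] open 0.030048639464840612 grip 19.99908484518528 t 3.35
```

Scaled: 0.012 m / 0.8 = 0.015, 0.009 m / 0.8 = 0.0113.

```bash
echo '[{"dx":0.0038}, {"dx":0.0075}, {"dx":0.0113}, {"dx":0.015}]' | python3 steer.py; python3 -c "
from h import *
rows(SEAT+[0,0,.046])
from station import r, optics, get_state
d=optics.get_image('scene');np.savez('scene3.npz',**d)
cv2.imwrite('pics/scene3.png',cv2.resize(d['color'][110:350,160:370],None,fx=2.4,fy=2.4)[:,:,::-1])
"
```

```text
clock: 3.75
ee_pos: [0.539, 0.0205, 0.0465]
ee_rot: [[-0.118, 0.993, -0.003], [0.993, 0.118, -0.001], [-0.0, -0.003, -1.0]]
ft_force: [-6.2, -8.0, 8.4]
opening: 0.0294
grasp_force: 20.0
tool shift [-0.0182  0.001   0.0005] rotvec [-0.16  0.02  0.01]
rel seat: x,y -0.001 0.0182 z 0.0465 F base x,y,z [-7.13 -7.2   8.37] open 0.029440194846301823 grip 20.00089354813099 t 3.75
```

View pics/scene3.png

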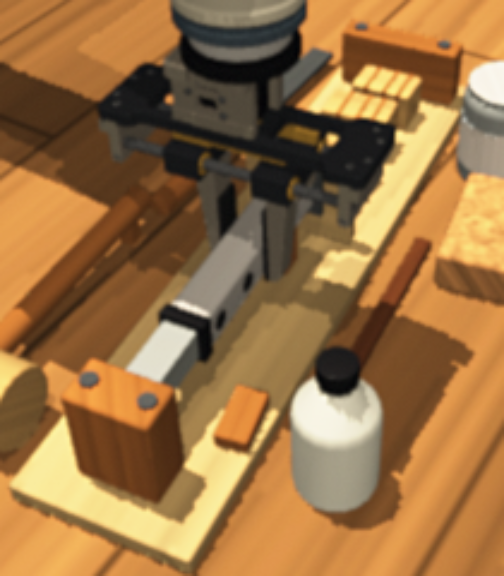

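The sleeve has moved with the fingers. The rear collar now sits at about (187,325) and the holes at (248,283) and (220,318). I'll go on at speed to about 27 mm, then slow down.

Scaled: 0.008 m / 0.8 = 0.01, 0.0075 m / 0.8 = 0.0094.

```bash
echo '[{"dx":0.0025}, {"dx":0.005}, {"dx":0.0075}, {"dx":0.0094}, {"dx":0.01}]' | python3 steer.py; python3 -c "
from h import *
rows(SEAT+[0,0,.046])"
```

```text
clock: 4.3
ee_pos: [0.538, 0.029, 0.0465]
ee_rot: [[-0.118, 0.993, -0.003], [0.993, 0.118, 0.0], [0.0, -0.003, -1.0]]
ft_force: [-6.0, -3.4, 9.7]
opening: 0.0299
grasp_force: 20.0
tool shift [-0.0268  0.001   0.0005] rotvec [-0.16 -0.03 -0.02]
rel seat: x,y -0.001 0.0268 z 0.0465 F base x,y,z [-6.36 -2.69  9.68] open 0.02987170726737198 grip 20.0006465613842 t 4.3
```

Scaled: 0.002 m / 0.8 = 0.0025, 0.001 m / 0.8 = 0.0013.

```bash
echo '[{"dx":0.0013}, {"dx":0.0025}]' | python3 steer.py; python3 -c "
from h import *
rows(SEAT+[0,0,.046])"
```

```text
clock: 4.5
ee_pos: [0.5377, 0.0309, 0.0465]
ee_rot: [[-0.118, 0.993, -0.003], [0.993, 0.118, 0.0], [0.0, -0.003, -1.0]]
ft_force: [-6.4, -5.0, 9.2]
opening: 0.0298
grasp_force: 20.0
tool shift [-0.0287  0.0011  0.0005] rotvec [-0.17 -0.02 -0.02]
rel seat: x,y -0.0011 0.0287 z 0.0465 F base x,y,z [-6.96 -4.2   9.23] open 0.029787768360628183 grip 20.00075474381447 t 4.5
```

Scaled: 0.0015 m / 0.8 = 0.0019, 0.001 m / 0.8 = 0.0013.

```bash
echo '[{"dx":0.0013}, {"dx":0.0019}]' | python3 steer.py; python3 -c "
from h import *
rows(SEAT+[0,0,.046])"
```

```text
clock: 4.7
ee_pos: [0.5375, 0.0327, 0.0465]
ee_rot: [[-0.118, 0.993, -0.003], [0.993, 0.118, 0.0], [0.001, -0.003, -1.0]]
ft_force: [-6.4, -1.8, 10.1]
opening: 0.0298
grasp_force: 20.0
tool shift [-0.0306  0.0011  0.0005] rotvec [-0.16 -0.05 -0.02]
rel seat: x,y -0.0011 0.0306 z 0.0465 F base x,y,z [-6.6  -1.   10.08] open 0.02983876234050111 grip 20.000841692090034 t 4.7
```

Scaled: 0.0015 m / 0.8 = 0.0019, 0.001 m / 0.8 = 0.0013.

```bash
echo '[{"dx":0.0013}, {"dx":0.0019}]' | python3 steer.py; python3 -c "
from h import *
rows(SEAT+[0,0,.046])"
```

```text
clock: 4.9
ee_pos: [0.5373, 0.0343, 0.0465]
ee_rot: [[-0.118, 0.993, -0.003], [0.993, 0.118, 0.001], [0.001, -0.003, -1.0]]
ft_force: [-7.0, -3.2, 9.5]
opening: 0.0296
grasp_force: 20.0
tool shift [-0.0321  0.0011  0.0004] rotvec [-0.17 -0.05 -0.02]
rel seat: x,y -0.0011 0.0321 z 0.0465 F base x,y,z [-7.35 -2.32  9.5 ] open 0.029601413647393087 grip 20.00118501484394 t 4.9
```

Scaled: 0.0012 m / 0.8 = 0.0015, 0.0008 m / 0.8 = 0.001.

```bash
echo '[{"dx":0.001}, {"dx":0.0015}]' | python3 steer.py; python3 -c "
from h import *
rows(SEAT+[0,0,.046])"
```

```text
clock: 5.1
ee_pos: [0.5372, 0.0351, 0.0465]
ee_rot: [[-0.118, 0.993, -0.003], [0.993, 0.118, -0.0], [0.0, -0.003, -1.0]]
ft_force: [-6.1, -5.8, 8.9]
opening: 0.0298
grasp_force: 20.0
tool shift [-0.0329  0.0011  0.0005] rotvec [-0.17 -0.02 -0.01]
rel seat: x,y -0.0011 0.0329 z 0.0465 F base x,y,z [-6.78 -4.99  8.93] open 0.02982860713717695 grip 20.00079073011875 t 5.1
```

Scaled: 0.0012 m / 0.8 = 0.0015, 0.0008 m / 0.8 = 0.001.

```bash
echo '[{"dx":0.001}, {"dx":0.0015}]' | python3 steer.py; python3 -c "
from h import *
rows(SEAT+[0,0,.046])"
```

```text
clock: 5.3
ee_pos: [0.5371, 0.0362, 0.0465]
ee_rot: [[-0.118, 0.993, -0.003], [0.993, 0.118, -0.0], [0.0, -0.003, -1.0]]
ft_force: [-7.0, -5.5, 9.2]
opening: 0.0298
grasp_force: 20.0
tool shift [-0.0341  0.0011  0.0005] rotvec [-0.17 -0.02 -0.01]
rel seat: x,y -0.0011 0.0341 z 0.0465 F base x,y,z [-7.65 -4.67  9.25] open 0.02984719685320533 grip 20.000929534435272 t 5.3
```

Scaled: 0.0012 m / 0.8 = 0.0015, 0.0008 m / 0.8 = 0.001.

```bash
echo '[{"dx":0.001}, {"dx":0.0015}]' | python3 steer.py
cat >> h.py <<'E'
def patch():
    from station import r, optics, get_state
    d=optics.get_image('scene'); g=cv2.cvtColor(d['color'],cv2.COLOR_RGB2GRAY); print(g[212:232:2,256:282:2])
E
python3 -c "
from h import *
rows(SEAT+[0,0,.046]); patch()
for f in ('scene0.npz','scene3.npz'): print(cv2.cvtColor(load(f)['color'],cv2.COLOR_RGB2GRAY)[212:232:2,256:282:2])"
```

```text
clock: 5.5
ee_pos: [0.537, 0.0367, 0.0465]
ee_rot: [[-0.119, 0.993, -0.003], [0.993, 0.119, -0.001], [-0.001, -0.003, -1.0]]
ft_force: [-5.6, -12.3, 8.8]
opening: 0.03
grasp_force: 20.0
tool shift [-0.0345  0.0011  0.0005] rotvec [-0.17  0.05  0.02]
rel seat: x,y -0.0011 0.0345 z 0.0465 F base x,y,z [ -7.06 -11.51   8.76] open 0.029983927311706373 grip 20.00035621225834 t 5.5
[[144 145 145 148 149 149 137  99  91  30  63  73  71]
 [144 145 148 147 148 143 107  93  89  36  62  73  72]
 [144 147 147 148 146 119  83  88  89  36  60  74  71]
 [147 147 148 148 128  88  79  84  93  36  61  74  70]
 [147 147 148 139  98 105 134  98  74  36  61  78  66]
 [147 148 144 111  92 126 129  94  82  71  61  63  70]
 [147 148 122  91  90 100  96  95 100  97  91  79  91]
 [147 134  96  90  89  87  90  99  97  95  93  96  96]
 [139 102  92  90  87  93  99  99  96  93  92  95  97]
 [114  92  90  88  90  98  98  96  95 105 106 108 103]]
[[233 234 234 236 237 236 196  98  82  81  80  63  51]
 [233 234 236 237 238 215 118  83  82  81  69  58  51]
 [234 235 236 237 229 148  77  81  80  72  52  58  52]
 [235
[... 231 characters left out ...]
1  81  76  81  89  87  86 111 122 123]
 [207 110  80  82  81  86  89  88  85  89 118 121 125]
 [135  68  74  79  82  89  88  86  85 109 120 123 125]]
[[145 145 147 150 146 108 101  31  68  72  74  61  54]
 [145 147 148 149 150 137  91  24  65  73  72  61  55]
 [146 148 149 149 146 118  86  27  65  73  72  59  56]
 [146 149 149 148 129  96  88  30  65  73  71  58  53]
 [147 148 147 139  99  93  88  29  61  72  71  56  53]
 [148 150 144 111  87  91  86  29  62  74  73  55  69]
 [148 146 123  74  32  83  88  38  60  72  76  72  92]
 [148 134  95  40  23  89  93  58  66  77  84  94  96]
 [139 103  88  21  44  93 100  96  95  92  93  96  98]
 [113  92  87  32  80  97  98  96  94  91  93  96  97]]
```

Click: force is up to 11.5 N with almost no movement, and the bright button nose shows again at (268,221). I'll ease off, open and go back to the button.

Scaled: -0.0012 m / 0.8 = -0.0015.

```bash
echo '[{"dx":-0.0015}, {"dx":-0.0015}, {"dx":-0.0015}, {"dx":-0.0015}]' | python3 steer.py 0.064; python3 -c "
from h import *
rows(SEAT+[0,0,.046])"
```

```text
clock: 5.95
ee_pos: [0.539, 0.0372, 0.0463]
ee_rot: [[-0.118, 0.993, 0.001], [0.993, 0.118, 0.001], [0.001, 0.001, -1.0]]
ft_force: [0.1, -0.2, 0.2]
opening: 0.0597
grasp_force: 0.0
tool shift [-0.0348 -0.0009  0.0003] rotvec [ 0.04 -0.07 -0.04]
rel seat: x,y 0.0009 0.0348 z 0.0463 F base x,y,z [ 0.11 -0.26  0.16] open 0.05971115313367323 grip 0.0 t 5.95
```

Scaled: -0.0353 m / 0.8 = -0.0441, -0.002 m / 0.8 = -0.0025.

```bash
echo '[{"dx":-0.01, "dy":-0.0013}, {"dx":-0.025, "dy":-0.0025}, {"dx":-0.0375, "dy":-0.0025}, {"dx":-0.0441, "dy":-0.0025}, {"dx":-0.0441, "dy":-0.0025}, {"dx":-0.0441, "dy":-0.0025}]' | python3 steer.py; python3 -c "
from h import *
rows(SEAT+[0,0,.046]);patch()"
```

```text
clock: 6.55
ee_pos: [0.541, 0.0015, 0.0463]
ee_rot: [[-0.117, 0.993, 0.0], [0.993, 0.117, 0.001], [0.001, 0.001, -1.0]]
ft_force: [-0.6, -0.4, 0.5]
opening: 0.0639
grasp_force: 0.0
tool shift [0.0009 0.0013 0.0003] rotvec [ 0.03 -0.07 -0.08]
rel seat: x,y -0.0013 -0.0009 z 0.0463 F base x,y,z [-0.62 -0.31  0.54] open 0.06393379621997555 grip 0.0 t 6.55
[[102 104 104 105 105 111 134 101  79  27  73  72  73]
 [102 103 104 106 107 105  94  94  87  27  72  73  72]
 [127 110 106 105 107  97  80  91  85  27  70  73  71]
 [147 146 142 119 100  81  59  82  90  25  68  73  74]
 [147 147 148 139  98  84  98  84  73  26  68  72  73]
 [147 149 144 110  90 102 103  86  79  23  66  73  72]
 [148 147 121  92  91  92  89  95  96  28  65  72  74]
 [147 133  96  91  89  87  91  99  96  29  65  72  72]
 [140 103  91  89  87  92  99  98  94  31  63  72  72]
 [113  92  91  87  90  98  98  95  92  32  62  73  71]]
```

```bash
echo '[{}, {}, {}, {}, {}]' | python3 steer.py 0.02 20; python3 -c "
from h import *
rows(SEAT+[0,0,.046])"
```

```text
clock: 7.1
ee_pos: [0.5413, 0.0019, 0.0466]
ee_rot: [[-0.118, 0.993, 0.001], [0.993, 0.118, 0.001], [0.001, 0.001, -1.0]]
ft_force: [0.2, 1.7, -1.3]
opening: 0.03
grasp_force: 20.0
tool shift [0.0005 0.001  0.0006] rotvec [ 0.06 -0.06 -0.02]
rel seat: x,y -0.001 -0.0005 z 0.0466 F base x,y,z [ 0.41  1.63 -1.29] open 0.02999386442441097 grip 19.998528622090816 t 7.1
```

Scaled: 0.008 m / 0.8 = 0.01, 0.006 m / 0.8 = 0.0075.

```bash
echo '[{"dx":0.0025}, {"dx":0.005}, {"dx":0.0075}, {"dx":0.01}]' | python3 steer.py; python3 -c "
from h import *
rows(SEAT+[0,0,.046])"
```

```text
clock: 7.5
ee_pos: [0.5405, 0.0081, 0.0465]
ee_rot: [[-0.119, 0.993, 0.001], [0.993, 0.119, -0.001], [-0.001, 0.001, -1.0]]
ft_force: [2.5, -8.4, 1.3]
opening: 0.0295
grasp_force: 20.0
tool shift [-0.0058  0.001   0.0005] rotvec [0.06 0.08 0.02]
rel seat: x,y -0.001 0.0058 z 0.0465 F base x,y,z [ 1.46 -8.62  1.29] open 0.029472474889693363 grip 20.00131644308567 t 7.5
```

Scaled: 0.01 m / 0.8 = 0.0125, 0.008 m / 0.8 = 0.01.

```bash
echo '[{"dx":0.0025}, {"dx":0.005}, {"dx":0.0075}, {"dx":0.01}, {"dx":0.0125}]' | python3 steer.py; python3 -c "
from h import *
rows(SEAT+[0,0,.046]);patch()"
```

```text
clock: 8.0
ee_pos: [0.5393, 0.0186, 0.0465]
ee_rot: [[-0.119, 0.993, 0.001], [0.993, 0.119, -0.001], [-0.001, 0.001, -1.0]]
ft_force: [2.7, -7.6, 1.3]
opening: 0.0297
grasp_force: 20.0
tool shift [-0.0163  0.001   0.0005] rotvec [0.06 0.04 0.01]
rel seat: x,y -0.001 0.0163 z 0.0465 F base x,y,z [ 1.8  -7.82  1.34] open 0.029679517284077073 grip 20.001072585582733 t 8.0
[[145 144 147 146 132 107  72  33  71  73  72  58  55]
 [144 144 146 147 146 119  76  32  73  72  73  57  56]
 [144 146 146 147 145 119  71  28  72  72  70  56  54]
 [145 147 147 148 129  94  80  29  72  73  71  55  53]
 [145 146 148 139 101  91  81  23  70  73  73  56  54]
 [146 147 145 109  92  91  84  23  69  72  68  55  69]
 [146 147 123  92  91  89  86  26  64  73  66  72  91]
 [148 135  88  48  87  92  88  29  65  75  80  92  97]
 [ 86 100  53  21  83  94  98  87  91  91  93  96  97]
 [ 15  77  27  32  90  98  98  95  95  92  93  96  98]]
```

Scaled: 0.0105 m / 0.8 = 0.0131, 0.0095 m / 0.8 = 0.0119.

```bash
echo '[{"dx":0.0025}, {"dx":0.005}, {"dx":0.0075}, {"dx":0.01}, {"dx":0.0119}, {"dx":0.0131}]' | python3 steer.py; python3 -c "
from h import *
rows(SEAT+[0,0,.046])"
```

```text
clock: 8.65
ee_pos: [0.538, 0.0292, 0.0465]
ee_rot: [[-0.119, 0.993, 0.001], [0.993, 0.119, -0.0], [-0.0, 0.001, -1.0]]
ft_force: [2.6, -7.1, 1.7]
opening: 0.0297
grasp_force: 20.0
tool shift [-0.027   0.001   0.0005] rotvec [0.06 0.03 0.01]
rel seat: x,y -0.001 0.027 z 0.0465 F base x,y,z [ 1.77 -7.39  1.73] open 0.029697366258706837 grip 20.00188373029232 t 8.65
```

Scaled: 0.002 m / 0.8 = 0.0025, 0.001 m / 0.8 = 0.0013.

```bash
echo '[{"dx":0.0013}, {"dx":0.0025}]' | python3 steer.py; python3 -c "
from h import *
rows(SEAT+[0,0,.046]);patch()"
```

```text
clock: 8.85
ee_pos: [0.5378, 0.0311, 0.0465]
ee_rot: [[-0.119, 0.993, 0.001], [0.993, 0.119, -0.0], [-0.001, 0.001, -1.0]]
ft_force: [1.7, -8.0, 1.1]
opening: 0.0295
grasp_force: 20.0
tool shift [-0.0289  0.001   0.0006] rotvec [0.06 0.03 0.01]
rel seat: x,y -0.001 0.0289 z 0.0465 F base x,y,z [ 0.72 -8.16  1.1 ] open 0.02947968180178381 grip 20.001322031021118 t 8.85
[[145 144 145 146 146 149 137 100  47  48  72  71  59]
 [144 144 146 145 148 143 106  92  50  50  73  74  64]
 [143 146 145 145 146 118  92  92  51  41  72  72  64]
 [145 145 146 147 129  93  90  91  51  40  72  74  62]
 [146 146 146 139  98  84  89  91  51  37  74  73  59]
 [ 89 125 142 113  57  45  88  93  67  48  78  67  70]
 [ 10  16  52  88  22  44  90  98  98  95  92  79  91]
 [ 15  14  29  73  11  70  93  99  98  94  93  93  96]
 [ 15  11  22  68  36  90  99  98  95  92  93  96  98]
 [ 26  10  20  81  87  99  97  94  93  90  93  97  98]]
```

Scaled: 0.003 m / 0.8 = 0.0038, 0.002 m / 0.8 = 0.0025.

```bash
echo '[{"dx":0.0013}, {"dx":0.0025}, {"dx":0.0038}]' | python3 steer.py; python3 -c "
from h import *
rows(SEAT+[0,0,.046])"
```

```text
clock: 9.2
ee_pos: [0.5374, 0.0342, 0.0465]
ee_rot: [[-0.118, 0.993, 0.001], [0.993, 0.118, -0.0], [-0.0, 0.001, -1.0]]
ft_force: [1.5, -4.4, 1.6]
opening: 0.0299
grasp_force: 20.0
tool shift [-0.0321  0.001   0.0005] rotvec [ 0.05  0.01 -0.  ]
rel seat: x,y -0.001 0.0321 z 0.0465 F base x,y,z [ 1.   -4.51  1.55] open 0.029850346225446845 grip 20.001040622591972 t 9.2
```

Scaled: 0.002 m / 0.8 = 0.0025, 0.001 m / 0.8 = 0.0013.

```bash
echo '[{"dx":0.0013}, {"dx":0.0025}]' | python3 steer.py; python3 -c "
from h import *
rows(SEAT+[0,0,.046]);patch()"
```

```text
clock: 9.4
ee_pos: [0.5371, 0.0365, 0.0465]
ee_rot: [[-0.118, 0.993, 0.001], [0.993, 0.118, 0.0], [0.0, 0.001, -1.0]]
ft_force: [1.4, -3.4, -0.1]
opening: 0.0296
grasp_force: 20.0
tool shift [-0.0344  0.001   0.0005] rotvec [ 0.06 -0.02 -0.02]
rel seat: x,y -0.001 0.0344 z 0.0465 F base x,y,z [ 1.01 -3.55 -0.08] open 0.029621755097958988 grip 20.000523626804352 t 9.4
[[144 144 145 146 147 148 136  99  89  29  63  72  72]
 [144 144 146 145 148 142 107  91  89  35  61  73  70]
 [143 145 145 146 145 117  92  90  88  35  60  73  72]
 [142 147 147 148 129  85  86  89  93  37  61  73  76]
 [ 45  90 125 137  99  35  60  89  76  36  58  73  65]
 [ 15  10  17  62  75  11  73  92  83  71  61  61  69]
 [ 14  14  12  40  55  17  79  98 100  97  91  80  92]
 [ 51  13  10  38  56  60  94  99  98  95  93  94  97]
 [ 93  17   8  32  86  92  99  97  96  92  93  94  98]
 [ 74  19   9  30  92  98  97  94  94 106 107 100 102]]
```

Slid about 35 mm. The dark hole is nearing the button's pixel, so small steps from here.

Scaled: 0.0014 m / 0.8 = 0.0018, 0.0008 m / 0.8 = 0.001.

```bash
echo '[{"dx":0.001}, {"dx":0.0018}]' | python3 steer.py; python3 -c "
from h import *
rows(SEAT+[0,0,.046])"
```

```text
clock: 9.65
ee_pos: [0.5369, 0.0385, 0.0465]
ee_rot: [[-0.118, 0.993, 0.001], [0.993, 0.118, 0.001], [0.001, 0.001, -1.0]]
ft_force: [2.5, -2.3, 2.8]
opening: 0.0297
grasp_force: 20.0
tool shift [-0.0364  0.0011  0.0005] rotvec [ 0.05 -0.06 -0.03]
rel seat: x,y -0.001 0.0364 z 0.0465 F base x,y,z [ 2.18 -2.55  2.77] open 0.029687284460740083 grip 20.000062957406044 t 9.65
```

Scaled: 0.0012 m / 0.8 = 0.0015, 0.0008 m / 0.8 = 0.001.

```bash
echo '[{"dx":0.001}, {"dx":0.0015}]' | python3 steer.py; python3 -c "
from h import *
rows(SEAT+[0,0,.046]);patch()"
```

```text
clock: 9.85
ee_pos: [0.5367, 0.0396, 0.0465]
ee_rot: [[-0.118, 0.993, 0.001], [0.993, 0.118, 0.001], [0.001, 0.001, -1.0]]
ft_force: [1.1, -3.3, 3.5]
opening: 0.0297
grasp_force: 20.0
tool shift [-0.0375  0.0011  0.0005] rotvec [ 0.05 -0.05 -0.03]
rel seat: x,y -0.0011 0.0375 z 0.0465 F base x,y,z [ 0.71 -3.38  3.46] open 0.02965580256258873 grip 20.000116601586342 t 9.85
[[144 143 144 145 146 148 136 100  92  57  40  72  74]
 [144 144 146 145 147 143 106  91  91  59  41  73  73]
 [144 148 146 146 145 117  90  91  89  60  32  72  73]
 [ 91 126 137 147 130  85  92  91  93  52  33  74  71]
 [ 11  16  39  87  95  96 133  98  74  57  49  70  57]
 [ 14  15  14  15  75 118 128  95  82  70  61  60  68]
 [ 26  14  14  17  73  84  97  95 100  97  90  80  90]
 [118  46  11  11  74  70  90  98  98  95  93  94  96]
 [100  41  11  10  76  92  99  97  94  92  94  96  97]
 [ 77  46  11   7  77  99  99  96  95 120 129 130 113]]
```

The nose is bright again at (268,221), so the button has sprung out, and the force is still low. I'll release and lift.

Scaled: -0.23 m / 0.8 = -0.2875, -0.2 m / 0.8 = -0.25.

```bash
echo '[{}, {}, {}, {}]' | python3 steer.py 0.07; python3 -c "
from h import *
rows(SEAT+[0,0,.046])"; echo '[{"dz":-0.025}, {"dz":-0.075}, {"dz":-0.125}, {"dz":-0.1875}, {"dz":-0.25}, {"dx":-0.0375, "dy":-0.075, "dz":-0.2875}, {"dx":-0.0625, "dy":-0.1375, "dz":-0.2875}, {"dx":-0.0625, "dy":-0.2, "dz":-0.2875}, {"dx":-0.0625, "dy":-0.225, "dz":-0.2875}, {"dx":-0.0625, "dy":-0.225, "dz":-0.2875}]' | python3 steer.py; python3 -c "
from h import *
from station import r, optics, get_state
a=[]
for n,(y0,y1,x0,x1) in(('scene',(110,350,160,370)),('top',(170,290,120,420))):
    d=optics.get_image(n);np.savez(n+'4.npz',**d);a.append(cv2.resize(d['color'][y0:y1,x0:x1],None,fx=2.4 if n=='scene' else 2.6,fy=2.4 if n=='scene' else 2.6,interpolation=cv2.INTER_CUBIC))
    cv2.imwrite('pics/'+n+'4.png',a[-1][:,:,::-1])"
```

```text
clock: 10.3
ee_pos: [0.5362, 0.0396, 0.0461]
ee_rot: [[-0.118, 0.993, -0.0], [0.993, 0.118, 0.001], [0.001, -0.0, -1.0]]
ft_force: [0.3, -0.3, -0.2]
opening: 0.0596
grasp_force: 0.0
tool shift [-0.0376  0.0016  0.0001] rotvec [-0.01 -0.07 -0.04]
rel seat: x,y -0.0016 0.0376 z 0.0461 F base x,y,z [ 0.25 -0.28 -0.16] open 0.05961133395162997 grip 0.0 t 10.3
clock: 11.3
ee_pos: [0.3587, -0.032, 0.2759]
ee_rot: [[-0.117, 0.993, -0.001], [0.993, 0.117, 0.001], [0.001, -0.001, -1.0]]
ft_force: [-0.3, 0.1, -0.6]
opening: 0.07
grasp_force: 0.0
```

View pics/scene4.png

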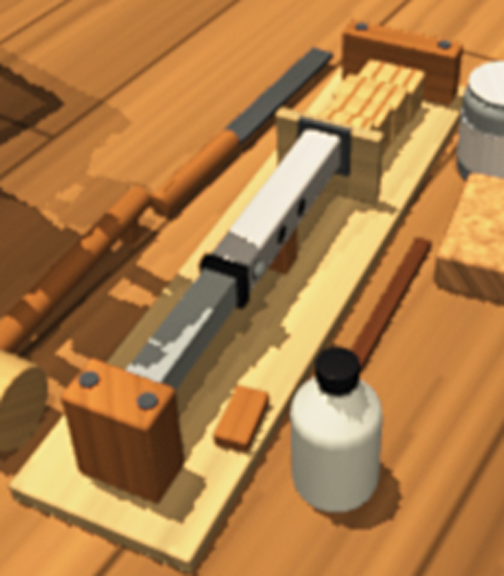

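View pics/top4.png

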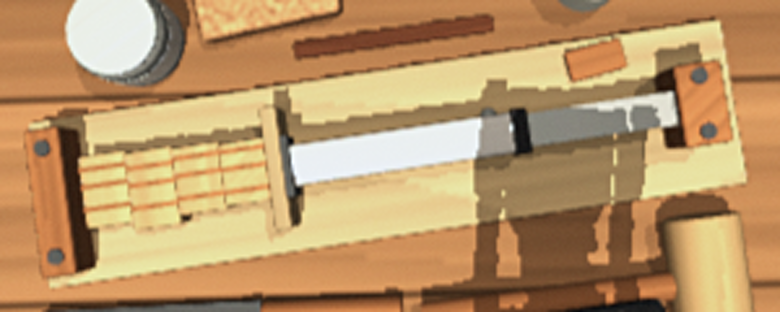

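The button stands out at (259,267) in the scene crop, in the rearmost hole, with the other two holes ahead of it. The four blanks stand upright in a closed row between fence and end stop, and nothing else has moved. I'm handing in.

```bash
python3 -c "
from station import r, optics, get_state
print(r.finish_job())"
```

```text
the job is handed in; nothing more can be done
None
```

The job is handed in at about 11.4 s: the sleeve clicked through to the third hole with the button standing out, and the four blanks stand upright in a closed row, one of them about 3 mm off line sideways, as it stood at the start; no verdict was returned.

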